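# Dock and pin the cap tray, then fill it

## Robot

A 6-joint arm with a two-finger parallel gripper is mounted at the origin on a cart in front of the work surface, level with it; the furniture and walls round the work are solid. World frame = base frame: x ahead of the robot, y to its left, z up, the work surface at z = 0. Lengths are in m, angles in rad, forces in N, time in s.
With the tool pointing down it reaches from about 0.35 to 0.85 m from the base axis. Payload 8.1 kg.
Tool frame: the origin (TCP) lies at the centre of the arm's flange, where the gripper is bolted on; the fingertips stand 186 mm ahead of it and the grasp point (between the pads) lies 167 mm ahead of it (robot.grasp_offset is the distance from the TCP to the grasp point, in m); z points along the fingers, y is the line along which they close (so a half turn about z gives the same grasp; the last joint's range is limited). The gripper opens to 93 mm and grips with 3 to 60 N. Pads are 15 mm wide; open, the fingers measure 128 mm over their backs; the gripper's body (75 mm by 188 mm) begins 65 mm behind the grasp point.
Start: joints at [-1.336, 0.13, 1.488, -0, 1.523, -0.085], TCP at [0.189, -0.57, 0.405] pointing down, gripper open.
Joint ranges: [-2.96, 2.96], [-0.89, 2.26], [0.02, 2.5], [-1.34, 4.48], [0, 2.73], [-2.66, 2.66]. Speed limits (rad/s): [2.39, 2.39, 2.79, 3.14, 3.14, 3.14].

## Interface

Orientations are given as a rotation vector (axis times angle).
In Python, from plant import robot gives the robot as it stands.
- The arm moves only by the tool drive_tool, never from a script. Its argument "moves" is one flat list of numbers, 7 for each row, row after row: the finger opening in mm, from 0 to 93, then the shift along the tool's x, y, z in mm, then the turn, a rotation vector about the tool's x, y, z in degrees. A call has 1 to 8 rows; each row shifts and turns the commanded pose from where the row before left it, along the tool's axes as they then stand; what a row does not reach is not made up. A row lasts 1/10 s, in which the tool goes at most 50 mm and 8.59 degrees, less where a joint would pass 70% of its speed; a pose out of reach is approached as far as the arm can. A call is refused whole if a number of a shift passes 50 or a number of a turn 8.59, either way. A call with a gripper value outside its range is refused whole. The fingers move at their own pace and stop on an object; "grip_force" is the grip in N (left out, the last holds). Time passes only in rows, so rows that do not move let the fingers close. It gives the time, the measured TCP pose, the force, the opening and the grip force at its end, in the units of the state.
- robot.read_state(): the state, without advancing time (a new reading comes with each control period).
- robot.read_camera(name): name is "scene" or "top" or "wrist"; returns a dict with "color" (420x560x3 uint8, red, green, blue), "depth" (420x560 float32, m along the optical axis (not along the pixel's ray), 0 where there is no reading), "mtx" (3x3 intrinsics, pixels), "dist_coeffs" ([k1, k2, p1, p2, k3] as OpenCV has them; the pictures are not rectified), "R" (3x3) and "t" (3): a world point X has camera coordinates R X + t. Camera axes: x right, y down, z forward; pixel columns grow to the right and rows downward; lengths in m; the calibration is good to about 2 mm. A picture is of the moment at which its call begins.
- robot.close_job(): hands the job in; it is judged then, once.
The state is a dict: "t": time; "q": joint angles; "dq": joint speeds; "joint_torque": joint torques, N m; "tool_pos": TCP position; "orientation": TCP orientation; "force": force on the tool from outside, world axes, zero at the start; "wrist_torque": the same for the moment, N m; "opening": finger opening in m; "gripper_force": force on a finger pad.
Only numpy, scipy, OpenCV 4.12 (cv2) and the standard library are available. Lean on these libraries where they do the work, as an engineer would, in place of code of your own. Each camera call takes 0.05 s, during which the arm holds its last target. There are 200 camera calls.

## Task

Slide the empty tray along its rails until it stops in the dock, then lock it there by putting both loose lock pins from the pin block fully home through the two clevises and the tray's tongues. Then collect every loose white snap cap lying on the table in the tray, and leave the small brass-coloured press die that stands among them out on the table.

Things in the scene. Friction and masses are not known exactly. Their poses are not given: they have to be found in the camera images.
- tray (a joint): Slide of the aluminium tray on its two rails, in m: 0 when home in the dock, up to 0.09 when drawn out along +y of hole_1/hole_2 (to the robot's left). It takes about 3 N to slide, stays where it is left and stops hard at 0, where the holes of its tongues line up with those of the clevises.
- tray_in (a point): Centre of the tray's inner floor, 22.5 mm above the table; x across the tray, y along the slide (+y = away from the dock), z up. Inside 164 mm (x) by 194 mm (y), walls 8 mm thick, their rims 52 mm above this floor. Two tongues (30 mm wide, 10 mm thick, each with a 13 mm hole) stick out of the tray's dock end (-y) and run into the clevises; their undersides are 15.5 mm above the table.
- tray_wall (a point): Middle of the rim of the tray's end wall nearest the dock (8 mm thick, 74.5 mm above the table, 52 mm deep inside). Axes as tray_in. The wall can be pinched from above across its thickness (along y), or pushed from inside the tray, to slide the tray.
- hole_1 (a point): Mouth of the vertical hole in the clevis nearer the robot: centre of the hole at the top face of the upper lug, 40 mm above the table. x points from hole_1 to hole_2, y along the slide (toward the tray), z up. Hole diameter 13 mm, through the upper lug (40 x 40 mm, 12 mm thick), the tray's tongue when the tray is home, and the lower lug, down to the table. A 40 mm high web closes the clevis on its -y side, 20 to 32 mm from the hole.
- hole_2 (a point): The same for the clevis farther from the robot, 110 mm from hole_1.
- pin_a_grip (a point): Centre of the grip of a steel lock pin, 60 mm above its tip; z runs up along the pin from tip to grip. Grip 20 mm diameter and 44 mm tall (38 to 82 mm above the tip), a collar of 26 mm diameter below it (34 to 38 mm), then the shank, 10 mm diameter and 34 mm long with a tapered tip. Fully home, the collar rests on the lug and this point is 26 mm above the hole's mouth. At the start it stands in the pin block in the same way. 60 g.
- pin_b_grip (a point): The second lock pin, the same as pin_a. Either pin fits either hole.
- pin_block: Grey block, 100 x 46 x 40 mm, fixed on the table, origin at the centre of its underside, x along its length; two 13 mm holes at x = -28 and +28 mm hold the pins upright at the start, collar resting on its top.
- cap_1_mid (a point): Centre (half-way up) of a white snap cap for tubes: a flat round disc, 46 mm diameter, 12 mm thick, 14 g, lying on the left front part of the table. Three to five of cap_1 to cap_5 are present.
- cap_2_mid (a point): Centre (half-way up) of a white snap cap for tubes: a flat round disc, 46 mm diameter, 12 mm thick, 14 g, lying on the left front part of the table. Three to five of cap_1 to cap_5 are present.
- cap_3_mid (a point): Centre (half-way up) of a white snap cap for tubes: a flat round disc, 46 mm diameter, 12 mm thick, 14 g, lying on the left front part of the table. Three to five of cap_1 to cap_5 are present.
- cap_4_mid (a point): Centre (half-way up) of a white snap cap for tubes: a flat round disc, 46 mm diameter, 12 mm thick, 14 g, lying on the left front part of the table. Three to five of cap_1 to cap_5 are present.
- cap_5_mid (a point): Centre (half-way up) of a white snap cap for tubes: a flat round disc, 46 mm diameter, 12 mm thick, 14 g, lying on the left front part of the table. Three to five of cap_1 to cap_5 are present.
- die_mid (a point): Centre (half-way up) of a small brass-coloured press die insert, 22 mm diameter, 24 mm tall, that stands among the caps and is not to be loaded.
Not all that is in view belongs to the job. Leave any red look-alike of the part that bears cap_3_mid alone. What is shaped like the part that bears pin_b_grip but blue is not meant.

How it is judged:
By the outcome, as a careful person would: the job done as asked, in the order asked, and still so for the second after the job is handed in, with the robot touching nothing.
Of cap_1, cap_2, cap_3, cap_4, cap_5 only 3 to 5 are there at a start; the rules pass over those that are not, and their reading is None.
At some moment in a run one of cap_1, cap_2, cap_3, cap_4, cap_5 may be knocked a few centimetres aside while the robot is not near it.
It also fails if it takes over 205 s, if anything falls off the work surface, if the arm or the gripper's body presses on something with over 40 N, if the wrist force passes 120 N, or if a joint passes its speed limit or range.

## Working session

There is one attempt and no reset: what is moved stays moved. The work goes in short steps, Python scripts to look and compute and a tool call to move; the robot and the scene stay as the last step left them, time stands still between calls to the robot, and variables do not carry over. Pictures are saved under pics/ and viewed, at most 14 in all, crops included, and the job is handed in when it is done.

Besides the shell and the picture viewer there is one more tool, called after "Request:" as name(argument=value, ...), one argument or row to a line, values as JSON. drive_tool: Moves the arm, as the interface text tells. Its arguments: {"type":"object","properties":{"moves":{"type":"array","items":{"type":"number"}},"grip_force":{"type":"number"}},"required":["moves"]}

```bash
mkdir -p pics
cat > h.py <<'E'
import numpy as np, cv2
from plant import robot
def shot(n):
    c=robot.read_camera(n); np.savez('%s.npz'%n,**c); return c
def load(n): return dict(np.load('%s.npz'%n))
def save(c,name): cv2.imwrite('pics/'+name,c['color'][:,:,::-1])
def cloud(c):
    h,w=c['depth'].shape
    u,v=np.meshgrid(np.arange(w),np.arange(h))
    p=cv2.undistortPoints(np.stack([u,v],-1).reshape(-1,1,2).astype(float),c['mtx'],c['dist_coeffs']).reshape(h,w,2)
    d=c['depth'][...,None]; X=np.concatenate([p*d,d],-1)
    W=(X-c['t'])@c['R']; W[c['depth']==0]=np.nan
    return W
def px(c,u,v,z):
    p=cv2.undistortPoints(np.array([[[u,v]]],float),c['mtx'],c['dist_coeffs']).reshape(2)
    r=c['R'].T@np.array([p[0],p[1],1]); o=-c['R'].T@c['t']
    return o+r*(z-o[2])/r[2]
E
python3 - <<'E'
from h import *
print(robot.read_state())
for n in('top','scene'):
    c=shot(n); save(c,n+'0.png'); print(n,-c['R'].T@c['t'],c['R'].tolist())
E
```

```text
{'t': 0.0, 'q': array([-1.33640409e+00,  1.31162389e-01,  1.48924470e+00,  1.20501925e-06,
        1.52298051e+00, -8.54028147e-02]), 'dq': array([ 0.00024287,  0.00022966, -0.00108859, -0.00064076,  0.00180204,
       -0.001532  ]), 'joint_torque': array([-1.12780352e-03, -5.59846258e+01, -4.91758525e+01,  7.65344454e-02,
        3.55972617e-02, -1.82767712e-04]), 'tool_pos': array([ 0.18859258, -0.56936206,  0.40370539]), 'orientation': array([-3.09975004e+00, -4.99909985e-01,  2.07839650e-04]), 'force': array([-0.35882322, -0.09891931,  0.44340296]), 'wrist_torque': array([-0.01300481, -0.02417279,  0.00140989]), 'gripper_force': 0.0, 'opening': 0.09298953732915723}
top [0.29462785 0.0754394  1.25464011] [[0.013156492807161536, -0.999818771815285, -0.0137597319301883], [-0.982912979422827, -0.010404857377716435, -0.18377653230238886], [0.18360005876675725, 0.01594247373292224, -0.9828717393190824]]
scene [-0.01189298  0.40932713  0.83935368] [[-0.48740321242660734, -0.8731204008668381, 0.009943545964880767], [-0.684185639679651, 0.3748089432869684, -0.6256262993898617], [0.5425201553604901, -0.3117354994578549, -0.7800595229887213]]
```

View pics/top0.png

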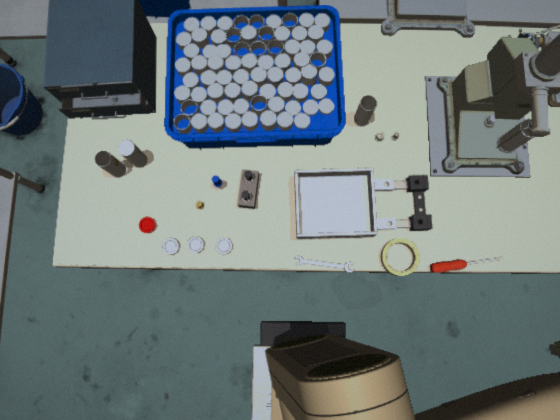

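View pics/scene0.png

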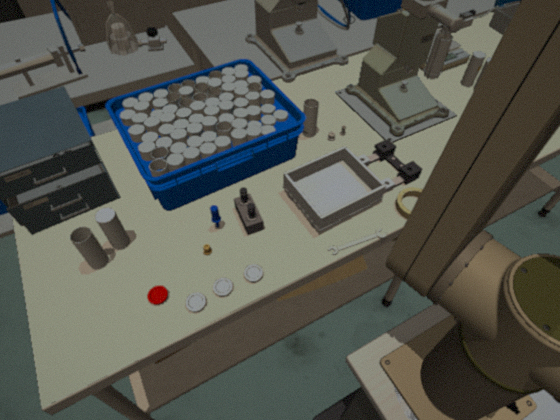

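The top view shows three caps at (171,246), (196,243) and (224,245), a red decoy at (147,225) and the die at (200,205). The blue pin is at (216,181), the block with pins at (248,189), the tray around (335,202), and the clevises at (418,183) and (421,222).

Run:
```python
from h import *
c=load('top'); W=cloud(c); f=lambda a:np.round(a,4)
for n,u,v,z in [('cap',171,246,.012),('cap',196,243,.012),('cap',224,245,.012),('red',147,225,.012),('die',200,205,.024),('blue',216,181,.06),('pin',248,175,.122),('pin',248,197,.122)]:
    print(n,f(px(c,u,v,z)),f(W[v,u]))
I=c['color'].astype(int)
# clevis tops: dark, z~.04
m=(abs(W[...,2]-.04)<.006)&(I.max(2)<90)&(W[...,1]<-.15)&(W[...,0]<.6)&(W[...,1]>-.3)
P=W[m];print(m.sum(),f(np.nanmin(P,0)),f(np.nanmax(P,0)))
# tray rims
m=(abs(W[...,2]-.0745)<.006)&(W[...,1]<.15)&(W[...,1]>-.2)&(W[...,0]<.6)&(W[...,0]>.25)
P=W[m][:,:2];print(m.sum(),cv2.minAreaRect(P.astype(np.float32)*1000))
m=(abs(W[...,2]-.04)<.005)&(abs(W[...,1]-.25)<.1)&(W[...,0]<.6)&(W[...,0]>.25)
P=W[m][:,:2];print(m.sum(),cv2.minAreaRect(P.astype(np.float32)*1000))
m=(W[...,2]>.09)&(abs(W[...,1]-.25)<.1)&(W[...,0]<.5)&(W[...,0]>.25)
print(f(W[m]))
cv2.imwrite('pics/zoom.png',cv2.resize(c['color'][155:260,130:450,::-1],None,fx=2.5,fy=2.5,interpolation=cv2.INTER_CUBIC))
```

```text
cap [0.4113 0.3904 0.012 ] [0.4114 0.3906 0.0111]
cap [0.4206 0.3215 0.012 ] [0.4205 0.3213 0.0129]
cap [0.4161 0.2441 0.012 ] [0.4165 0.2446 0.0083]
red [0.4688 0.4611 0.012 ] [0.4696 0.4629 0.0062]
die [0.5247 0.3128 0.024 ] [0.5249 0.313  0.0231]
blue [0.5845 0.2654 0.06  ] [0.5788 0.2616 0.0833]
pin [0.586  0.1737 0.122 ] [0.5946 0.1766 0.0885]
pin [0.5284 0.1722 0.122 ] [0.5382 0.1762 0.0745]
325 [ 0.4615 -0.2998  0.034 ] [ 0.5996 -0.1501  0.0459]
632 ((521.6217041015625, -55.00532531738281), (164.45919799804688, 211.42596435546875), 2.1981163024902344)
388 ((560.8741455078125, 216.41098022460938), (120.77906799316406, 76.94456481933594), 89.63773345947266)
[]
```

View pics/zoom.png

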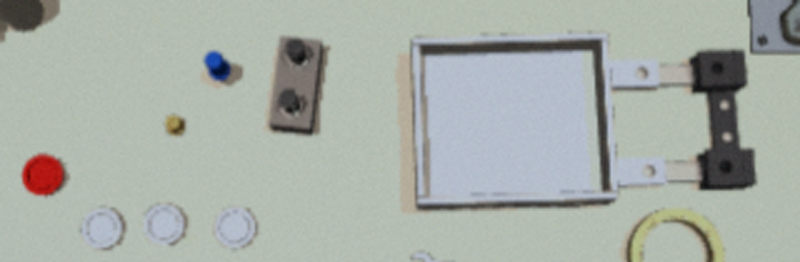

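The zoom shows the hole mouths at (717,68) and (726,166), and the tongue holes at (643,73) and (650,170). The pin tops are at (296,46) and (291,98). There are exactly three white caps.

Run:
```python
from h import *
c=load('top')
for n,x,y,z in [('h2',717,68,.04),('h1',726,166,.04),('t2',643,73,.0255),('t1',650,170,.0255),('pA',296,46,.088),('pB',291,98,.088),('rimSE',614,200,.0745),('rimNE',605,37,.0745),('rimNW',414,40,.0745),('rimSW',420,205,.0745)]:
    print(n,np.round(px(c,130+x/2.5,155+y/2.5,z),4))
# camera mount in tool frame
c=robot.read_camera('wrist'); s=robot.read_state()
R=cv2.Rodrigues(s['orientation'])[0]; print(R.round(3).tolist())
print('cam in tool',R.T@(-c['R'].T@c['t']-s['tool_pos']),(R.T@c['R'].T).round(2).tolist(),c['mtx'].round(0).tolist())
```

```text
h2 [ 0.5917 -0.2832  0.04  ]
h1 [ 0.4829 -0.2883  0.04  ]
t2 [ 0.5886 -0.2046  0.0255]
t1 [ 0.4799 -0.209   0.0255]
pA [0.5992 0.1757 0.088 ]
pB [0.5428 0.1795 0.088 ]
rimSE [ 0.4406 -0.159   0.0745]
rimNE [ 0.616  -0.1539  0.0745]
rimNW [0.6105 0.0506 0.0745]
rimSW [0.4332 0.0432 0.0745]
[[0.949, 0.314, -0.0], [0.314, -0.949, 0.001], [0.0, -0.001, -1.0]]
cam in tool [0.06957801 0.00024371 0.01976944] [[0.0, -0.97, -0.25], [1.0, 0.0, -0.0], [0.0, -0.25, 0.97]] [[319.0, 0.0, 282.0], [0.0, 319.0, 214.0], [0.0, 0.0, 1.0]]
```

Request:
drive_tool(
  moves=[93,0,0,0,0,0,8,93,0,0,0,0,0,8,93,43,-42,0,0,0,0,93,43,-42,0,0,0,0,93,43,-42,0,0,0,0,93,43,-42,0,0,0,0],
)

```text
t: 0.75
tool_pos: [0.3267, -0.4226, 0.4044]
orientation: [-3.141, -0.063, 0.0]
force: [0.7, -0.1, 0.0]
opening: 0.093
gripper_force: 0.0
```

Request:
drive_tool(
  moves=[93,43,-42,0,0,0,0,93,43,-42,0,0,0,0,93,43,-42,0,0,0,0,93,43,-42,0,0,0,0,93,0,0,0,0,0,0,93,0,0,0,0,0,0],
)

```text
t: 1.35
tool_pos: [0.4638, -0.2777, 0.4044]
orientation: [-3.141, -0.069, 0.001]
force: [-1.0, -0.7, 0.4]
opening: 0.0929
gripper_force: 0.0
```

```bash
cat >> h.py <<'E'
def to(*T,psi=None):
    """tool-frame mm shift from measured pose to each world TCP target (x,y,z)"""
    s=robot.read_state(); R=cv2.Rodrigues(s['orientation'])[0]
    print('t',round(s['t'],2),'tcp',s['tool_pos'].round(4),'psi',np.degrees(np.arctan2(R[1,0],R[0,0])).round(2),'tilt',R[:2,2].round(4),'F',s['force'].round(1),'op',round(s['opening']*1e3,1),'gf',round(s['gripper_force'],1))
    p=s['tool_pos']
    if psi is not None:
        a=np.radians(psi); R=np.array([[np.cos(a),np.sin(a),0],[np.sin(a),-np.cos(a),0],[0,0,-1]])
    for t in T:
        print('  ->',np.round(t,4),'shift mm',(R.T@(np.array(t)-p)*1e3).round(1)); p=np.array(t)
E
python3 - <<'E'
from h import *
to(); c=shot('wrist'); save(c,'w1.png')
E
```

```text
t 1.35 tcp [ 0.4638 -0.2777  0.4044] psi 2.5 tilt [-0.0008  0.0002] F [-1.  -0.7  0.4] op 92.9 gf 0.0
```

View pics/w1.png

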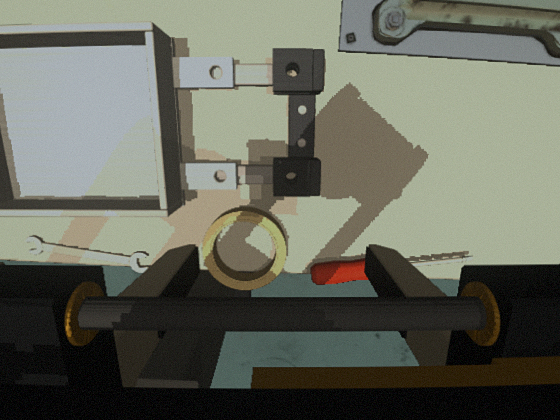

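The wrist view shows the hole mouths at (292,70) and (291,177), the tongue holes at (215,72) and (221,176), and the dock-end rim running from (151,30) to (163,208).

Run:
```python
from h import *
c=load('wrist'); W=cloud(c)
for n,u,v,z in [('h2',292,70,.04),('h1',291,176.5,.04),('t2',215.5,72,.0255),('t1',221,176,.0255)]:
    print(n,np.round(px(c,u,v,z),4))
m=(abs(W[...,2]-.0745)<.006)&(W[...,1]<-.13)&(W[...,1]>-.2)&(W[...,0]<.65)&(W[...,0]>.42)
P=W[m]; print(m.sum(),cv2.minAreaRect((P[:,:2]*1000).astype(np.float32)),np.median(P[:,2]))
Q=P[(P[:,0]>.46)&(P[:,0]<.59)]; print('rim',Q.mean(0),np.polyfit(Q[:,0],Q[:,1],1))
m=(abs(W[...,2]-.04)<.006)&(W[...,1]<-.24)&(W[...,1]>-.33)&(W[...,0]<.63)&(W[...,0]>.45)
P=W[m]; print(m.sum(),cv2.minAreaRect((P[:,:2]*1000).astype(np.float32)),np.median(P[:,2]))
```

```text
h2 [ 0.5933 -0.2822  0.04  ]
h1 [ 0.4857 -0.2867  0.04  ]
t2 [ 0.5905 -0.2022  0.0255]
t1 [ 0.4808 -0.208   0.0255]
2414 ((533.7298583984375, -144.87522888183594), (179.70755004882812, 33.12487030029297), 1.3104864358901978) 0.07452769321977593
rim [ 0.52803971 -0.15674562  0.07407791] [ 0.04156176 -0.17869188]
3784 ((539.8392333984375, -290.230712890625), (149.28421020507812, 52.2872200012207), 2.2294325828552246) 0.04027933859440357
```

Run:
```python
from h import *
to((.5345,-.1565,.404),(.5345,-.1565,.2405))
```

```text
t 1.4 tcp [ 0.4632 -0.2786  0.4044] psi 2.39 tilt [-0.0008 -0.    ] F [-0.1  0.7 -0. ] op 92.8 gf 0.0
  -> [ 0.5345 -0.1565  0.404 ] shift mm [  76.4 -119.     0.4]
  -> [ 0.5345 -0.1565  0.2405] shift mm [1.000e-01 0.000e+00 1.635e+02]
```

Request:
drive_tool(
  moves=[60,25,-40,0,0,0,0,60,26,-40,0,0,0,0,60,25,-39,0,0,0,0,60,0,0,40,0,0,0,60,0,0,40,0,0,0,60,0,0,30,0,0,0,60,0,0,0,0,0,0,60,0,0,0,0,0,0],
)

```text
t: 2.2
tool_pos: [0.5338, -0.158, 0.295]
orientation: [-3.141, -0.06, 0.002]
force: [0.9, -0.2, 0.1]
opening: 0.0599
gripper_force: 0.0
```

Run:
```python
from h import *
to((.5345,-.1565,.2405))
```

```text
t 2.2 tcp [ 0.5338 -0.158   0.295 ] psi 2.21 tilt [-0.0011  0.0003] F [ 0.9 -0.2  0.1] op 59.9 gf 0.0
  -> [ 0.5345 -0.1565  0.2405] shift mm [ 0.8 -1.5 54.5]
```

Request:
drive_tool(
  moves=[60,1,-1,27,0,0,0,60,0,0,27,0,0,0,5,0,0,0,0,0,0,5,0,0,0,0,0,0,5,0,0,0,0,0,0,5,0,0,0,0,0,0,5,0,0,0,0,0,0,5,0,0,0,0,0,0],
  grip_force=20,
)

```text
t: 3.0
tool_pos: [0.5356, -0.1558, 0.2415]
orientation: [3.141, 0.064, 0.002]
force: [-0.2, -0.5, 0.4]
opening: 0.0167
gripper_force: 0.0
```

Request:
drive_tool(
  moves=[5,0,0,0,0,0,0,5,0,0,0,0,0,0,5,0,0,0,0,0,0,5,0,10,0,0,0,0,5,0,10,0,0,0,0],
)

```text
t: 3.5
tool_pos: [0.5362, -0.1758, 0.2409]
orientation: [-3.141, -0.065, -0.0]
force: [-0.7, 2.2, 4.5]
opening: 0.008
gripper_force: 20.0
```

Request:
drive_tool(
  moves=[5,0,10,0,0,0,0,5,0,10,0,0,0,0,5,0,10,0,0,0,0,5,0,10,0,0,0,0,5,0,10,0,0,0,0],
)

```text
t: 4.0
tool_pos: [0.5382, -0.2268, 0.241]
orientation: [3.141, 0.063, 0.001]
force: [-1.1, 3.0, 5.0]
opening: 0.0078
gripper_force: 20.0
```

Request:
drive_tool(
  moves=[5,0,4,0,0,0,0,5,0,0,0,0,0,0],
)

```text
t: 4.2
tool_pos: [0.5384, -0.231, 0.2409]
orientation: [3.14, 0.062, 0.001]
force: [-0.0, -3.1, 3.8]
opening: 0.0084
gripper_force: 20.0
```

Request:
drive_tool(
  moves=[5,0,3,0,0,0,0,5,0,0,0,0,0,0],
)

```text
t: 4.4
tool_pos: [0.5385, -0.2329, 0.2409]
orientation: [3.14, 0.063, 0.0]
force: [-0.7, -1.1, 4.6]
opening: 0.0082
gripper_force: 20.0
```

Request:
drive_tool(
  moves=[5,0,2,0,0,0,0,5,0,0,0,0,0,0],
)

```text
t: 4.6
tool_pos: [0.5386, -0.2345, 0.241]
orientation: [3.141, 0.064, 0.0]
force: [-1.2, -0.0, 6.0]
opening: 0.0079
gripper_force: 20.0
```

Request:
drive_tool(
  moves=[5,0,2,0,0,0,0,5,0,0,0,0,0,0],
)

```text
t: 4.8
tool_pos: [0.5387, -0.2358, 0.2409]
orientation: [-3.139, -0.064, 0.0]
force: [-0.9, 5.3, 7.8]
opening: 0.008
gripper_force: 20.0
```

Request:
drive_tool(
  moves=[5,0,2,0,0,0,0,5,0,0,0,0,0,0],
)

```text
t: 5.0
tool_pos: [0.5388, -0.2364, 0.2409]
orientation: [-3.136, -0.065, 0.001]
force: [-3.6, 13.7, 11.1]
opening: 0.008
gripper_force: 20.0
```

Request:
drive_tool(
  moves=[5,0,2,0,0,0,0,5,0,0,0,0,0,0],
)

```text
t: 5.2
tool_pos: [0.5389, -0.237, 0.2409]
orientation: [-3.133, -0.066, 0.002]
force: [-4.1, 21.7, 16.6]
opening: 0.008
gripper_force: 20.0
```

Request:
drive_tool(
  moves=[40,0,-3,0,0,0,0,40,0,0,0,0,0,0,40,0,0,0,0,0,0,40,0,0,-40,0,0,0,40,0,0,-40,0,0,0,40,0,0,-40,0,0,0,40,0,0,-40,0,0,0,40,-40,10,0,0,0,0],
)

```text
t: 6.0
tool_pos: [0.5021, -0.2497, 0.4083]
orientation: [3.135, 0.067, 0.017]
force: [-0.4, -1.2, 1.2]
opening: 0.0405
gripper_force: 0.0
```

Request:
drive_tool(
  moves=[40,-40,10,0,0,0,0,40,-30,10,0,0,0,0,40,0,0,0,0,0,0,40,0,0,0,0,0,0],
)

```text
t: 6.4
tool_pos: [0.4295, -0.2726, 0.4008]
orientation: [3.141, 0.061, 0.001]
force: [0.2, 0.1, -0.5]
opening: 0.0397
gripper_force: 0.0
```

Run:
```python
from h import *
to(); c=shot('wrist')
cv2.imwrite('pics/w2.png',cv2.resize(c['color'][0:240,110:430,::-1],None,fx=2.5,fy=2.5,interpolation=cv2.INTER_CUBIC))
```

```text
t 6.4 tcp [ 0.4295 -0.2726  0.4008] psi 2.21 tilt [ 0.0006 -0.0003] F [ 0.2  0.1 -0.5] op 39.7 gf 0.0
```

View pics/w2.png

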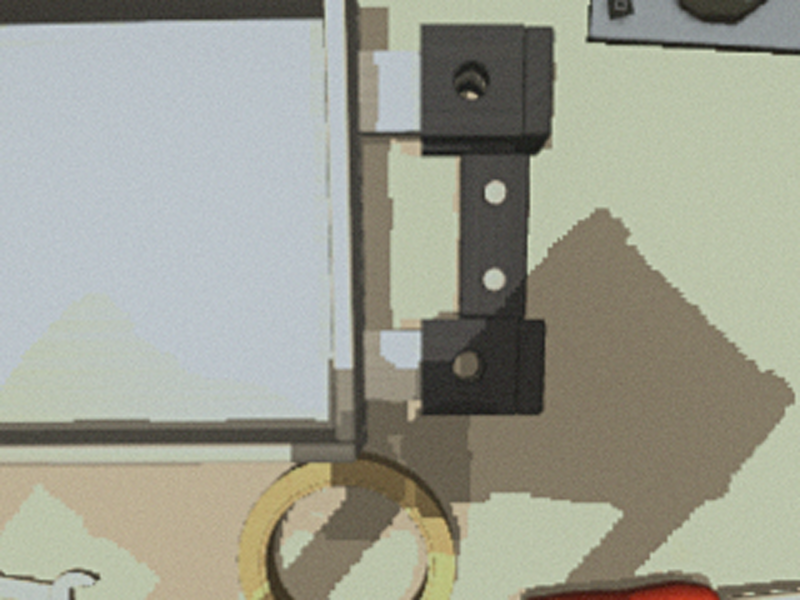

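The tray is home and both tongue holes line up with the clevis holes. The hole mouths are at crop (471,80) and (468,364).

Run:
```python
from h import *
c=load('wrist')
for u,v in((471,80),(468,364)): print(px(c,110+u/2.5-.3,v/2.5-.3,.04).round(4))
to((.47,.175,.40))
W=cloud(c)
m=(abs(W[...,2]-.04)<.006)&(W[...,1]<-.24)&(W[...,1]>-.33)&(W[...,0]<.63)&(W[...,0]>.45)
P=W[m]; print(m.sum(),cv2.minAreaRect((P[:,:2]*1000).astype(np.float32)),np.median(P[:,2]))
```

```text
[ 0.5941 -0.2822  0.04  ]
[ 0.4854 -0.2864  0.04  ]
t 6.45 tcp [ 0.4301 -0.2723  0.4008] psi 2.27 tilt [ 0.0005 -0.0001] F [0.3 0.6 0.4] op 39.9 gf 0.0
  -> [0.47  0.175 0.4  ] shift mm [  57.6 -445.4    0.7]
4195 ((533.17822265625, -278.24542236328125), (162.4919891357422, 78.26270294189453), 1.7193619012832642) 0.04027994236744451
```

Request:
drive_tool(
  moves=[40,8,-48,0,0,0,0,40,8,-48,0,0,0,0,40,8,-48,0,0,0,0,40,8,-48,0,0,0,0,40,8,-48,0,0,0,0,40,8,-48,0,0,0,0,40,8,-48,0,0,0,0,40,8,-48,0,0,0,0],
)

```text
t: 7.25
tool_pos: [0.4786, 0.1173, 0.4008]
orientation: [-3.141, -0.066, -0.001]
force: [1.2, -0.7, 1.2]
opening: 0.0399
gripper_force: 0.0
```

Request:
drive_tool(
  moves=[40,0,-48,0,0,0,0,40,0,-13,0,0,0,0,40,0,0,0,0,0,0,40,0,0,0,0,0,0],
)

```text
t: 7.65
tool_pos: [0.476, 0.1751, 0.4004]
orientation: [3.14, 0.066, -0.001]
force: [0.3, -0.6, 0.1]
opening: 0.0396
gripper_force: 0.0
```

Run:
```python
from h import *
to(); c=shot('wrist')
cv2.imwrite('pics/w3.png',cv2.resize(c['color'][0:240,140:460,::-1],None,fx=2.5,fy=2.5,interpolation=cv2.INTER_CUBIC))
W=cloud(c)
m=(W[...,2]>.10)&(abs(W[...,1]-.2)<.15)&(W[...,0]>.45)&(W[...,0]<.63)
print(m.sum()); P=W[m]
n,l=cv2.connectedComponents(m.astype(np.uint8))
for i in range(1,n):
    if (l==i).sum()>20: print((l==i).sum(),W[l==i].min(0).round(4),W[l==i].max(0).round(4))
```

```text
t 7.65 tcp [0.476  0.1751 0.4004] psi 2.39 tilt [-0.0006 -0.0008] F [ 0.3 -0.6  0.1] op 39.6 gf 0.0
74127
74127 [0.4656 0.0953 0.214 ] [0.5146 0.2567 0.3407]
```

View pics/w3.png

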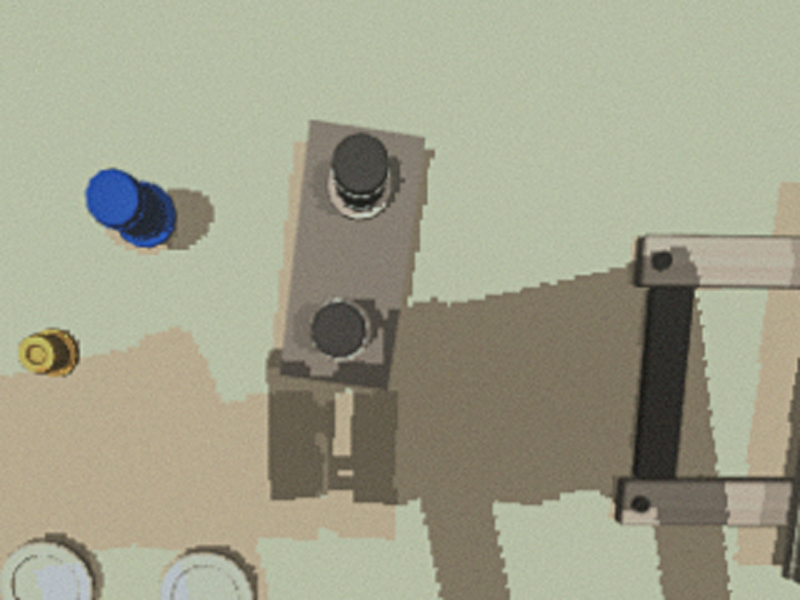

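The pin tops are at crop (361,164) and (338,328), with the blue decoy to the left at (113,198).

Run:
```python
from h import *
c=load('wrist'); W=cloud(c)
for u,v in((361,164),(338,328)):
    p=px(c,140+u/2.5-.3,v/2.5-.3,.088); print(p.round(4),W[int(v/2.5),int(140+u/2.5)].round(4))
m=(abs(W[...,2]-.088)<.005)&(abs(W[...,1]-.2)<.1)&(W[...,0]>.45)&(W[...,0]<.63)
n,l=cv2.connectedComponents(m.astype(np.uint8))
for i in range(1,n):
    if (l==i).sum()>20: print((l==i).sum(),((W[l==i].min(0)+W[l==i].max(0))/2).round(4))
to((.5935,.1765,.40),(.5935,.1765,.245),psi=2.4)
```

```text
[0.6    0.1781 0.088 ] [0.6001 0.1782 0.0887]
[0.5453 0.1839 0.088 ] [0.5452 0.1838 0.0884]
442 [0.6002 0.1786 0.0867]
32 [0.587  0.2682 0.0837]
370 [0.5447 0.1842 0.0867]
t 7.7 tcp [0.4761 0.1745 0.4005] psi 2.31 tilt [-0.0003 -0.0006] F [-0.   1.1  0.6] op 40.1 gf 0.0
  -> [0.5935 0.1765 0.4   ] shift mm [117.4   2.9   0.5]
  -> [0.5935 0.1765 0.245 ] shift mm [  0.   0. 155.]
```

Request:
drive_tool(
  moves=[40,41,0,0,0,0,0,40,41,1,0,0,0,0,40,42,0,0,0,0,0,40,0,0,40,0,0,0,40,0,0,40,0,0,0,40,0,0,20,0,0,0,40,0,0,0,0,0,0,40,0,0,0,0,0,0],
)

```text
t: 8.5
tool_pos: [0.6002, 0.1778, 0.3013]
orientation: [3.141, 0.061, -0.0]
force: [-0.2, 0.4, 0.6]
opening: 0.0399
gripper_force: 0.0
```

Run:
```python
from h import *
to((.6001,.1783,.235))
```

```text
t 8.5 tcp [0.6002 0.1778 0.3013] psi 2.22 tilt [-0.     -0.0002] F [-0.2  0.4  0.6] op 39.9 gf 0.0
  -> [0.6001 0.1783 0.235 ] shift mm [-0.1 -0.5 66.3]
```

Request:
drive_tool(
  moves=[40,0,0,33,0,0,0,40,0,0,33,0,0,0,40,0,0,0,0,0,0,15,0,0,0,0,0,0,15,0,0,0,0,0,0,15,0,0,0,0,0,0,15,0,0,0,0,0,0,15,0,0,0,0,0,0],
  grip_force=25,
)

```text
t: 9.3
tool_pos: [0.601, 0.1794, 0.2377]
orientation: [-3.14, -0.064, -0.007]
force: [-0.4, -1.3, 6.2]
opening: 0.0195
gripper_force: 25.0
```

Run:
```python
from h import *
to((.6001,.1783,.235))
```

```text
t 9.3 tcp [0.601  0.1794 0.2377] psi 2.33 tilt [0.0044 0.0007] F [-0.4 -1.3  6.2] op 19.5 gf 25.0
  -> [0.6001 0.1783 0.235 ] shift mm [-0.9  1.   2.7]
```

Request:
drive_tool(
  moves=[15,0,0,-30,0,0,0,15,0,0,-40,0,0,0,15,0,0,-40,0,0,0,15,0,0,-10,0,0,0,15,0,0,0,0,0,0,15,0,0,0,0,0,0],
)

```text
t: 9.9
tool_pos: [0.5995, 0.1792, 0.3537]
orientation: [3.141, 0.064, -0.002]
force: [-0.0, -0.5, -1.2]
opening: 0.0198
gripper_force: 25.0
```

Run:
```python
from h import *
to((.5943,-.2821,.355),psi=2.3)
```

```text
t 9.9 tcp [0.5995 0.1792 0.3537] psi 2.32 tilt [-0.0011 -0.0002] F [-0.  -0.5 -1.2] op 19.8 gf 25.0
  -> [ 0.5943 -0.2821  0.355 ] shift mm [-23.7 460.7  -1.3]
```

Request:
drive_tool(
  moves=[15,-2,40,0,0,0,0,15,-2,40,0,0,0,0,15,-2,40,0,0,0,0,15,-2,40,0,0,0,0,15,-2,40,0,0,0,0,15,-2,40,0,0,0,0,15,-2,40,0,0,0,0,15,-2,40,0,0,0,0],
)

```text
t: 10.7
tool_pos: [0.5958, -0.1426, 0.3516]
orientation: [-3.139, -0.064, 0.007]
force: [1.2, -0.1, -0.9]
opening: 0.0193
gripper_force: 25.0
```

Request:
drive_tool(
  moves=[15,-2,40,0,0,0,0,15,-2,40,0,0,0,0,15,-2,40,0,0,0,0,15,-2,20,0,0,0,0,15,0,0,0,0,0,0,15,0,0,0,0,0,0],
)

```text
t: 11.3
tool_pos: [0.5942, -0.2809, 0.3528]
orientation: [-3.139, -0.063, 0.004]
force: [-0.1, 0.4, -0.8]
opening: 0.0198
gripper_force: 25.0
```

Run:
```python
from h import *
to((.5943,-.2821,.277))
```

```text
t 11.3 tcp [ 0.5942 -0.2809  0.3528] psi 2.29 tilt [-0.0024  0.0021] F [-0.1  0.4 -0.8] op 19.8 gf 25.0
  -> [ 0.5943 -0.2821  0.277 ] shift mm [ 0.3  1.4 75.8]
```

Request:
drive_tool(
  moves=[15,0,1,36,0,0,0,15,0,0,36,0,0,0,15,0,0,0,0,0,0,15,0,0,0,0,0,0,15,0,0,0,0,0,0],
)

```text
t: 11.8
tool_pos: [0.5954, -0.2819, 0.2852]
orientation: [3.14, 0.065, 0.004]
force: [0.7, 0.2, -0.8]
opening: 0.0195
gripper_force: 25.0
```

Run:
```python
from h import *
to((.5943,-.2821,.2377)); c=shot('wrist'); save(c,'w4.png')
```

```text
t 11.8 tcp [ 0.5954 -0.2819  0.2852] psi 2.38 tilt [ 0.0027 -0.0013] F [ 0.7  0.2 -0.8] op 19.5 gf 25.0
  -> [ 0.5943 -0.2821  0.2377] shift mm [-1.3  0.1 47.5]
```

View pics/w4.png

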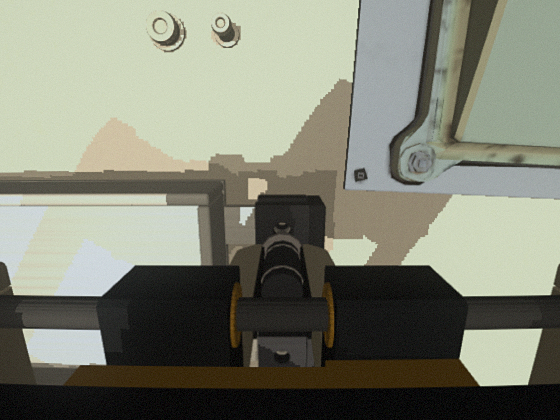

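The pin tip is over the hole at about (283,228) and centred sideways, so I'm lowering it with force checks.

Request:
drive_tool(
  moves=[15,-0.5,0,8,0,0,0,15,0,0,0,0,0,0],
)

```text
t: 12.05
tool_pos: [0.594, -0.2824, 0.2748]
orientation: [3.141, 0.064, 0.0]
force: [-0.7, 0.1, -1.5]
opening: 0.0199
gripper_force: 25.0
```

Request:
drive_tool(
  moves=[15,0,0,8,0,0,0,15,0,0,0,0,0,0],
)

```text
t: 12.25
tool_pos: [0.5935, -0.2822, 0.2653]
orientation: [-3.14, -0.063, 0.003]
force: [-0.1, 1.1, -0.2]
opening: 0.0197
gripper_force: 25.0
```

Request:
drive_tool(
  moves=[15,0,0,3,0,0,0,15,0,0,0,0,0,0],
)

```text
t: 12.45
tool_pos: [0.5938, -0.2824, 0.2631]
orientation: [-3.141, -0.063, 0.001]
force: [0.2, 1.0, -0.6]
opening: 0.0195
gripper_force: 25.0
```

Request:
drive_tool(
  moves=[15,0,0,6,0,0,0,15,0,0,0,0,0,0],
)

```text
t: 12.65
tool_pos: [0.5937, -0.2823, 0.2567]
orientation: [-3.14, -0.064, 0.002]
force: [0.2, 0.3, -0.1]
opening: 0.0196
gripper_force: 25.0
```

Request:
drive_tool(
  moves=[15,0,0,6,0,0,0,15,0,0,0,0,0,0],
)

```text
t: 12.85
tool_pos: [0.5937, -0.2822, 0.2506]
orientation: [-3.14, -0.064, 0.002]
force: [-0.0, 0.2, -1.6]
opening: 0.0193
gripper_force: 25.0
```

Request:
drive_tool(
  moves=[15,0,0,6,0,0,0,15,0,0,0,0,0,0],
)

```text
t: 13.05
tool_pos: [0.5937, -0.2822, 0.2447]
orientation: [-3.14, -0.064, 0.002]
force: [0.6, -0.1, -0.6]
opening: 0.0194
gripper_force: 25.0
```

Request:
drive_tool(
  moves=[15,0,0,5,0,0,0,15,0,0,0,0,0,0],
)

```text
t: 13.25
tool_pos: [0.5937, -0.2823, 0.2399]
orientation: [-3.14, -0.064, 0.002]
force: [-0.2, 0.7, -1.1]
opening: 0.019
gripper_force: 25.0
```

Request:
drive_tool(
  moves=[15,0,0,3,0,0,0,15,0,0,0,0,0,0],
)

```text
t: 13.45
tool_pos: [0.5942, -0.2825, 0.238]
orientation: [3.141, 0.064, 0.001]
force: [-0.5, -1.0, -0.3]
opening: 0.0198
gripper_force: 25.0
```

Request:
drive_tool(
  moves=[15,0,0,2,0,0,0,15,0,0,0,0,0,0],
)

```text
t: 13.65
tool_pos: [0.5945, -0.2825, 0.2377]
orientation: [3.14, 0.064, 0.003]
force: [-2.6, 1.9, 10.5]
opening: 0.0197
gripper_force: 25.0
```

Request:
drive_tool(
  moves=[30,0,0,0,0,0,0,30,0,0,0,0,0,0,30,0,0,0,0,0,0,30,0,0,-30,0,0,0,30,0,0,-40,0,0,0,30,0,0,-30,0,0,0,30,0,0,-30,0,0,0,30,-30,0,-25,0,0,0],
)

```text
t: 14.45
tool_pos: [0.5654, -0.2833, 0.392]
orientation: [3.141, 0.066, 0.003]
force: [0.6, -0.0, -0.6]
opening: 0.03
gripper_force: 0.0
```

Request:
drive_tool(
  moves=[40,-30,0,0,0,0,0,40,-30,0,0,0,0,0,40,-30,0,0,0,0,0,40,-30,0,0,0,0,0,40,0,0,0,0,0,0,40,0,0,0,0,0,0],
)

```text
t: 15.05
tool_pos: [0.4439, -0.2886, 0.3909]
orientation: [3.141, 0.062, 0.001]
force: [0.0, 0.8, 0.8]
opening: 0.0403
gripper_force: 0.0
```

Run:
```python
from h import *
to((.5450,.1840,.40),psi=2.3); c=shot('wrist'); W=cloud(c)
m=(W[...,2]>.05)&(W[...,1]<-.24)&(W[...,1]>-.33)&(W[...,0]<.63)&(W[...,0]>.56)
print(m.sum(),W[m].min(0),W[m].max(0))
```

```text
t 15.05 tcp [ 0.4439 -0.2886  0.3909] psi 2.26 tilt [ 0.0007 -0.0002] F [0.  0.8 0.8] op 40.3 gf 0.0
  -> [0.545 0.184 0.4  ] shift mm [ 120.  -468.2   -9.1]
740 [ 0.58374484 -0.29219331  0.05019023] [ 0.60351989 -0.27202335  0.09073812]
```

Request:
drive_tool(
  moves=[40,10,-39,0,0,0,0,40,10,-39,0,0,0,0,40,10,-39,0,0,0,0,40,10,-39,0,0,0,0,40,10,-39,0,0,0,0,40,10,-39,0,0,0,0,40,10,-39,0,0,0,0,40,10,-39,0,0,0,0],
)

```text
t: 15.9
tool_pos: [0.5123, 0.0289, 0.3908]
orientation: [-3.141, -0.065, -0.001]
force: [0.7, 0.4, -0.3]
opening: 0.0399
gripper_force: 0.0
```

Request:
drive_tool(
  moves=[40,10,-39,0,0,0,0,40,10,-39,0,0,0,0,40,10,-39,0,0,0,0,40,10,-39,0,0,0,0,40,0,0,40,0,0,0,40,0,0,40,0,0,0,40,0,0,0,0,0,0,40,0,0,0,0,0,0],
)

```text
t: 16.7
tool_pos: [0.5451, 0.1845, 0.3103]
orientation: [3.141, 0.065, -0.004]
force: [0.7, -0.0, 0.6]
opening: 0.0402
gripper_force: 0.0
```

Run:
```python
from h import *
to((.5450,.1840,.238))
```

```text
t 16.7 tcp [0.5451 0.1845 0.3103] psi 2.35 tilt [-0.0023 -0.0005] F [ 0.7 -0.   0.6] op 40.2 gf 0.0
  -> [0.545 0.184 0.238] shift mm [ 0.   0.4 72.3]
```

Request:
drive_tool(
  moves=[40,0,0,37,0,0,0,40,0,0,35,0,0,0,40,0,0,0,0,0,0,15,0,0,0,0,0,0,15,0,0,0,0,0,0,15,0,0,0,0,0,0,15,0,0,0,0,0,0,15,0,0,0,0,0,0],
)

```text
t: 17.5
tool_pos: [0.5463, 0.1843, 0.2418]
orientation: [-3.14, -0.064, -0.007]
force: [-0.4, -0.0, 7.3]
opening: 0.0192
gripper_force: 25.0
```

Run:
```python
from h import *
to()
```

```text
t 17.5 tcp [0.5463 0.1843 0.2418] psi 2.32 tilt [0.0046 0.0011] F [-0.4 -0.   7.3] op 19.2 gf 25.0
```

Request:
drive_tool(
  moves=[15,0,0,-30,0,0,0,15,0,0,-40,0,0,0,15,0,0,-40,0,0,0,15,0,0,-10,0,0,0,15,0,0,0,0,0,0,15,0,0,0,0,0,0],
)

```text
t: 18.1
tool_pos: [0.5448, 0.1839, 0.358]
orientation: [3.141, 0.064, -0.001]
force: [-0.5, 0.9, -0.3]
opening: 0.0194
gripper_force: 25.0
```

Run:
```python
from h import *
to((.4849,-.2866,.355),psi=2.3)
```

```text
t 18.1 tcp [0.5448 0.1839 0.358 ] psi 2.32 tilt [-0.0007 -0.0002] F [-0.5  0.9 -0.3] op 19.4 gf 25.0
  -> [ 0.4849 -0.2866  0.355 ] shift mm [-78.7 467.7   3. ]
```

Request:
drive_tool(
  moves=[15,-6.5,39,0,0,0,0,15,-6.5,39,0,0,0,0,15,-6.5,39,0,0,0,0,15,-6.5,39,0,0,0,0,15,-6.5,39,0,0,0,0,15,-6.5,39,0,0,0,0,15,-6.5,39,0,0,0,0,15,-6.5,39,0,0,0,0],
)

```text
t: 18.9
tool_pos: [0.5046, -0.1311, 0.3561]
orientation: [-3.139, -0.064, 0.006]
force: [0.2, 0.4, -0.5]
opening: 0.0195
gripper_force: 25.0
```

Request:
drive_tool(
  moves=[15,-6.5,39,0,0,0,0,15,-6.5,39,0,0,0,0,15,-6.5,39,0,0,0,0,15,-7,39,0,0,0,0,15,0,0,30,0,0,0,15,0,0,10,0,0,0,15,0,0,0,0,0,0,15,0,0,0,0,0,0],
)

```text
t: 19.7
tool_pos: [0.4855, -0.2859, 0.318]
orientation: [-3.139, -0.065, 0.003]
force: [0.1, 0.9, -0.0]
opening: 0.0194
gripper_force: 25.0
```

Run:
```python
from h import *
to((.4849,-.2866,.275))
```

```text
t 19.7 tcp [ 0.4855 -0.2859  0.318 ] psi 2.38 tilt [-0.0017  0.0014] F [ 0.1  0.9 -0. ] op 19.4 gf 25.0
  -> [ 0.4849 -0.2866  0.275 ] shift mm [-0.6  0.8 43. ]
```

Request:
drive_tool(
  moves=[15,0,0.5,16,0,0,0,15,0,0,16,0,0,0,15,0,0,0,0,0,0,15,0,0,0,0,0,0],
)

```text
t: 20.1
tool_pos: [0.4854, -0.2869, 0.2858]
orientation: [-3.14, -0.064, 0.002]
force: [1.3, 0.1, -0.1]
opening: 0.0198
gripper_force: 25.0
```

Request:
drive_tool(
  moves=[15,0,0,8,0,0,0,15,0,0,0,0,0,0,15,0,0,0,0,0,0],
)

```text
t: 20.4
tool_pos: [0.4856, -0.2873, 0.2787]
orientation: [-3.141, -0.064, 0.0]
force: [0.2, -0.1, 0.5]
opening: 0.0195
gripper_force: 25.0
```

Request:
drive_tool(
  moves=[15,0,0,6,0,0,0,15,0,0,0,0,0,0],
)

```text
t: 20.6
tool_pos: [0.4854, -0.2872, 0.272]
orientation: [-3.14, -0.064, 0.001]
force: [0.1, 0.5, -0.5]
opening: 0.0194
gripper_force: 25.0
```

Request:
drive_tool(
  moves=[15,0,0,4,0,0,0,15,0,0,0,0,0,0],
)

```text
t: 20.8
tool_pos: [0.4854, -0.2872, 0.2681]
orientation: [-3.14, -0.064, 0.001]
force: [0.0, 0.3, -0.9]
opening: 0.0195
gripper_force: 25.0
```

Tip is at ~0.032 with no force, so it has entered the hole; continuing down.

Request:
drive_tool(
  moves=[15,0,0,7,0,0,0,15,0,0,0,0,0,0],
)

```text
t: 21.0
tool_pos: [0.4852, -0.2871, 0.2606]
orientation: [-3.14, -0.064, 0.002]
force: [-0.4, 0.5, -1.7]
opening: 0.0198
gripper_force: 25.0
```

Request:
drive_tool(
  moves=[15,0,0,7,0,0,0,15,0,0,0,0,0,0],
)

```text
t: 21.2
tool_pos: [0.4852, -0.2871, 0.2535]
orientation: [-3.14, -0.064, 0.002]
force: [0.4, 1.1, -2.2]
opening: 0.0195
gripper_force: 25.0
```

Request:
drive_tool(
  moves=[15,0,0,7,0,0,0,15,0,0,0,0,0,0],
)

```text
t: 21.4
tool_pos: [0.4853, -0.2871, 0.2466]
orientation: [-3.14, -0.064, 0.002]
force: [-0.1, -0.1, -0.9]
opening: 0.0194
gripper_force: 25.0
```

Request:
drive_tool(
  moves=[15,0,0,5,0,0,0,15,0,0,0,0,0,0],
)

```text
t: 21.6
tool_pos: [0.4856, -0.2873, 0.2423]
orientation: [-3.141, -0.064, 0.0]
force: [0.5, -0.1, -1.0]
opening: 0.0194
gripper_force: 25.0
```

Request:
drive_tool(
  moves=[15,0,0,2,0,0,0,15,0,0,0,0,0,0],
)

```text
t: 21.8
tool_pos: [0.4859, -0.2874, 0.2419]
orientation: [3.141, 0.064, 0.001]
force: [-0.7, 2.3, 5.7]
opening: 0.0195
gripper_force: 25.0
```

Request:
drive_tool(
  moves=[30,0,0,0,0,0,0,30,0,0,0,0,0,0,30,0,0,0,0,0,0,30,0,0,-30,0,0,0,30,0,0,-40,0,0,0,30,0,0,-40,0,0,0,30,0,0,-30,0,0,0,30,0,-40,0,0,0,0],
)

```text
t: 22.6
tool_pos: [0.4849, -0.2504, 0.3868]
orientation: [3.134, 0.058, 0.012]
force: [1.3, 0.7, 0.0]
opening: 0.0299
gripper_force: 0.0
```

Request:
drive_tool(
  moves=[93,0,-45,0,0,0,0,93,0,-45,0,0,0,0,93,0,-45,0,0,0,0,93,0,-45,0,0,0,0,93,0,-45,0,0,0,0,93,0,-45,0,0,0,0,93,0,-45,0,0,0,0,93,0,-45,0,0,0,0],
)

```text
t: 23.4
tool_pos: [0.4689, 0.1141, 0.3808]
orientation: [-3.141, -0.063, -0.001]
force: [0.3, -0.6, -0.2]
opening: 0.0893
gripper_force: 0.0
```

Request:
drive_tool(
  moves=[93,0,0,0,0,0,-8,93,0,0,0,0,0,-8,93,0,0,0,0,0,-8,93,0,0,0,0,0,-8,93,0,0,0,0,0,-8,93,0,0,0,0,0,-8,93,0,0,0,0,0,-8,93,0,0,0,0,0,-8],
)

```text
t: 24.2
tool_pos: [0.4693, 0.1123, 0.3806]
orientation: [-2.625, -1.726, 0.0]
force: [0.1, -0.4, 0.2]
opening: 0.0926
gripper_force: 0.0
```

Request:
drive_tool(
  moves=[93,0,0,0,0,0,-8,93,0,0,0,0,0,-8,93,0,0,0,0,0,-8,93,0,0,0,0,0,0,93,0,0,0,0,0,0],
)

```text
t: 24.7
tool_pos: [0.4693, 0.1123, 0.3807]
orientation: [-2.22, -2.223, 0.0]
force: [-0.2, -0.2, 0.1]
opening: 0.0929
gripper_force: 0.0
```

Run:
```python
from h import *
to(); print(robot.read_state()['q'].round(2)); c=shot('top'); W=cloud(c)
for r in((.56,.63),(.45,.52)):
    m=(W[...,2]>.05)&(W[...,1]<-.25)&(W[...,1]>-.33)&(W[...,0]<r[1])&(W[...,0]>r[0])
    print(m.sum(),W[m].min(0).round(3),W[m].max(0).round(3))
cv2.imwrite('pics/t2.png',cv2.resize(c['color'][155:275,120:440,::-1],None,fx=2.5,fy=2.5,interpolation=cv2.INTER_CUBIC))
```

```text
t 24.7 tcp [0.4693 0.1123 0.3807] psi 90.08 tilt [-0.0001  0.    ] F [-0.2 -0.2  0.1] op 92.9 gf 0.0
[ 0.13 -0.18  1.84  0.    1.48  0.13]
82 [ 0.581 -0.291  0.05 ] [ 0.6   -0.271  0.093]
82 [ 0.474 -0.295  0.051] [ 0.494 -0.276  0.094]
```

View pics/t2.png

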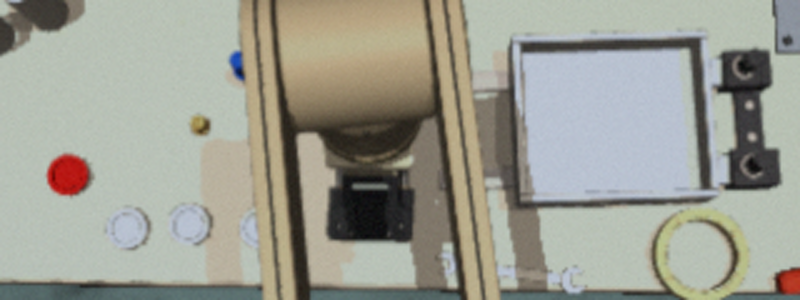

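Both pins stand home in the clevises and the tray is docked. The caps are unmoved at crop (127,229), (189,224) and (252,229). Now I'll measure them with the wrist camera.

```bash
cat >> h.py <<'E'
def caps(c):
    W=cloud(c); I=c['color']; hsv=cv2.cvtColor(I,cv2.COLOR_RGB2HSV)
    m=(W[...,2]>.006)&(W[...,2]<.02)&(W[...,0]>.33)&(W[...,0]<.65)&(W[...,1]>.1)&(W[...,1]<.6)&(hsv[...,1]<60)
    m=cv2.morphologyEx(m.astype(np.uint8),cv2.MORPH_OPEN,np.ones((3,3)))
    n,l,st,ce=cv2.connectedComponentsWithStats(m)
    for i in range(1,n):
        if st[i,4]<60: continue
        P=W[l==i]; (x,y),r=cv2.minEnclosingCircle((P[:,:2]*1e3).astype(np.float32))
        print('cap',round(x/1e3,4),round(y/1e3,4),'r',round(r,1),'z',np.median(P[:,2]).round(4),'px',ce[i].round(1),'n',st[i,4],'hsv',np.median(hsv[l==i],0))
E
python3 - <<'E'
from h import *
c=shot('wrist'); caps(c); caps(load('top'))
to((.416,.242,.381))
E
```

```text
cap 0.4167 0.3069 r 15.3 z 0.0126 px [228.2   2.5] n 166 hsv [ 48.  17. 180.]
cap 0.4152 0.2457 r 23.4 z 0.0119 px [228.8  66.2] n 1712 hsv [ 98.  16. 186.]
cap 0.4178 0.3249 r 23.3 z 0.0126 px [194.7 244.1] n 219 hsv [107.  25. 196.]
cap 0.4115 0.3918 r 23.7 z 0.0122 px [170.6 245.8] n 223 hsv [107.  26. 199.]
cap 0.4173 0.2582 r 18.6 z 0.012 px [218.8 244.9] n 85 hsv [106.  24. 190.]
t 24.8 tcp [0.4694 0.1124 0.3807] psi 90.13 tilt [-0.  0.] F [ 0.   0.3 -0.7] op 93.0 gf 0.0
  -> [0.416 0.242 0.381] shift mm [129.8 -53.1  -0.3]
```

Request:
drive_tool(
  moves=[80,33,-13.5,0,0,0,0,80,34,-13.5,0,0,0,0,80,33,-13.5,0,0,0,0,80,33,-13.5,0,0,0,0,80,0,0,45,0,0,0,80,0,0,45,0,0,0,80,0,0,40,0,0,0,80,0,0,0,0,0,0],
)

```text
t: 25.6
tool_pos: [0.4117, 0.2439, 0.2448]
orientation: [-2.214, -2.223, 0.016]
force: [-0.5, -1.2, -0.3]
opening: 0.0801
gripper_force: 0.0
```

Run:
```python
from h import *
to((.4152,.2457,.189))
```

```text
t 25.6 tcp [0.4117 0.2439 0.2448] psi 90.23 tilt [-0.01   -0.0046] F [-0.5 -1.2 -0.3] op 80.1 gf 0.0
  -> [0.4152 0.2457 0.189 ] shift mm [ 2.1  4.1 55.8]
```

Request:
drive_tool(
  moves=[80,0,0,0,0,0,0,80,0,0,20,0,0,0,80,0,0,0,0,0,0,80,0,0,0,0,0,0],
)

```text
t: 26.0
tool_pos: [0.4155, 0.2453, 0.233]
orientation: [2.215, 2.226, 0.004]
force: [-0.4, 0.3, -0.4]
opening: 0.0797
gripper_force: 0.0
```

Run:
```python
from h import *
to((.4152,.2457,.189))
```

```text
t 26.0 tcp [0.4155 0.2453 0.233 ] psi 90.29 tilt [0.0023 0.001 ] F [-0.4  0.3 -0.4] op 79.7 gf 0.0
  -> [0.4152 0.2457 0.189 ] shift mm [ 0.3 -0.4 44. ]
```

Request:
drive_tool(
  moves=[80,0,0,22,0,0,0,80,0,0,16,0,0,0,80,0,0,5,0,0,0,80,0,0,0,0,0,0,80,0,0,0,0,0,0],
  grip_force=12,
)

```text
t: 26.5
tool_pos: [0.4154, 0.2454, 0.1892]
orientation: [2.215, 2.227, 0.003]
force: [0.3, 0.7, 0.1]
opening: 0.08
gripper_force: 0.0
```

Request:
drive_tool(
  moves=[38,0,0,0,0,0,0,38,0,0,0,0,0,0,38,0,0,0,0,0,0,38,0,0,0,0,0,0,38,0,0,0,0,0,0],
)

```text
t: 27.0
tool_pos: [0.4146, 0.2451, 0.1878]
orientation: [-2.215, -2.228, -0.0]
force: [0.4, 0.1, 0.2]
opening: 0.0446
gripper_force: 5.3
```

Request:
drive_tool(
  moves=[38,0,0,0,0,0,0,38,0,0,0,0,0,0,38,0,0,-10,0,0,0,38,0,0,-20,0,0,0,38,0,0,-30,0,0,0,38,0,0,-30,0,0,0,38,0,0,-10,0,0,0,38,0,0,0,0,0,0],
)

```text
t: 27.8
tool_pos: [0.4154, 0.2454, 0.2899]
orientation: [2.214, 2.227, 0.006]
force: [0.6, 0.2, -0.5]
opening: 0.044
gripper_force: 12.0
```

Run:
```python
from h import *
to((.5400,-.18,.295),(.54,-.18,.215),psi=92.3)
c=shot('wrist'); save(c,'w5.png'); caps(c)
```

```text
t 27.8 tcp [0.4154 0.2454 0.2899] psi 90.33 tilt [0.0038 0.0017] F [ 0.6  0.2 -0.5] op 44.0 gf 12.0
  -> [ 0.54  -0.18   0.295] shift mm [-430.1  107.5   -5.1]
  -> [ 0.54  -0.18   0.215] shift mm [ 0.  0. 80.]
cap 0.4119 0.3926 r 23.3 z 0.0118 px [276.5  25.8] n 2999 hsv [ 60.  11. 204.]
cap 0.4168 0.3243 r 23.2 z 0.0119 px [282.7 118.7] n 2819 hsv [ 55.  12. 205.]
cap 0.5417 0.2072 r 17.2 z 0.0134 px [423.  260.3] n 179 hsv [20. 40. 45.]
cap 0.6042 0.2017 r 14.5 z 0.0136 px [492.9 266.4] n 102 hsv [23. 37. 43.]
```

View pics/w5.png

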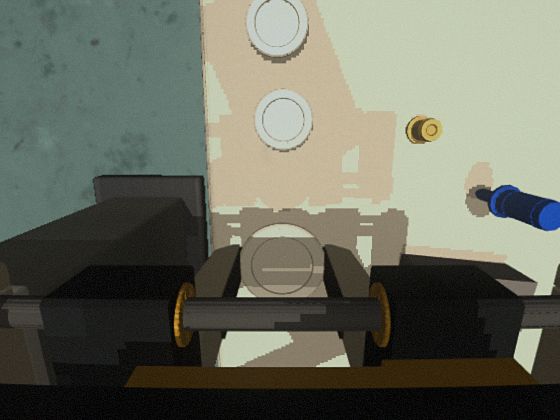

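The cap is held between the fingers at (283,262); the other two are at (277,26) and (283,119).

Request:
drive_tool(
  moves=[38,-40,11,0,0,0,0,38,-40,11,0,0,0,0,38,-40,11,0,0,0,0,38,-40,11,0,0,0,0,38,-40,11,0,0,0,0,38,-40,11,0,0,0,0,38,-40,11,0,0,0,0,38,-40,11,0,0,0,0],
)

```text
t: 28.65
tool_pos: [0.5038, -0.076, 0.2854]
orientation: [-2.213, -2.225, 0.003]
force: [1.0, 0.2, -0.5]
opening: 0.0441
gripper_force: 12.0
```

Request:
drive_tool(
  moves=[38,-40,10,0,0,0,0,38,-40,10,0,0,0,0,38,-40,10,0,0,0,0,38,0,0,0,0,0,0,38,0,0,0,0,0,0,38,0,0,0,0,0,0],
)

```text
t: 29.25
tool_pos: [0.5345, -0.1934, 0.286]
orientation: [-2.213, -2.226, 0.001]
force: [-0.6, 0.2, -0.1]
opening: 0.0438
gripper_force: 12.0
```

Run:
```python
from h import *
to((.536,-.193,.216))
```

```text
t 29.25 tcp [ 0.5345 -0.1934  0.286 ] psi 90.34 tilt [-0.0027  0.0016] F [-0.6  0.2 -0.1] op 43.8 gf 12.0
  -> [ 0.536 -0.193  0.216] shift mm [ 0.2  1.7 70. ]
```

Request:
drive_tool(
  moves=[38,0,1,30,0,0,0,38,0,0,30,0,0,0,38,0,0,9,0,0,0,38,0,0,0,0,0,0,38,0,0,0,0,0,0],
)

```text
t: 29.75
tool_pos: [0.5365, -0.1938, 0.2198]
orientation: [2.214, 2.228, 0.001]
force: [-0.5, 0.9, 0.2]
opening: 0.044
gripper_force: 12.0
```

Request:
drive_tool(
  moves=[70,0,0,0,0,0,0,70,0,0,0,0,0,0,70,0,0,0,0,0,0,70,0,0,-20,0,0,0,70,0,0,-40,0,0,0,70,0,0,-40,0,0,0,70,0,0,0,0,0,0,70,40,-10,0,0,0,0],
)

```text
t: 30.55
tool_pos: [0.527, -0.1572, 0.3213]
orientation: [2.215, 2.219, 0.002]
force: [0.6, 0.8, 0.5]
opening: 0.0701
gripper_force: 0.0
```

Request:
drive_tool(
  moves=[80,40,-10,0,0,0,0,80,40,-10,0,0,0,0,80,40,-10,0,0,0,0,80,40,-10,0,0,0,0,80,40,-10,0,0,0,0,80,40,-10,0,0,0,0,80,40,-10,0,0,0,0,80,40,-10,0,0,0,0],
)

```text
t: 31.35
tool_pos: [0.4433, 0.1666, 0.3188]
orientation: [2.215, 2.227, 0.001]
force: [1.2, 1.2, -0.4]
opening: 0.0795
gripper_force: 0.0
```

Request:
drive_tool(
  moves=[80,40,-9,0,0,0,0,80,40,-10,0,0,0,0,80,0,0,0,0,0,0,80,0,0,0,0,0,0],
)

```text
t: 31.75
tool_pos: [0.4243, 0.2456, 0.3185]
orientation: [2.212, 2.23, -0.001]
force: [0.7, -0.2, -0.2]
opening: 0.0802
gripper_force: 0.0
```

Run:
```python
from h import *
c=shot('wrist'); caps(c)
to((.4168,.3243,.189))
c=shot('top'); cv2.imwrite('pics/t3.png',cv2.resize(c['color'][155:275,120:440,::-1],None,fx=2.5,fy=2.5,interpolation=cv2.INTER_CUBIC))
```

```text
cap 0.4116 0.3925 r 23.5 z 0.012 px [268.   33.1] n 2693 hsv [ 60.  12. 188.]
cap 0.4168 0.3241 r 23.2 z 0.0119 px [273.9 119.5] n 2278 hsv [ 55.  13. 189.]
t 31.8 tcp [0.4246 0.2448 0.3185] psi 90.37 tilt [-0.0001 -0.0006] F [ 0.2 -0.4 -0.4] op 79.7 gf 0.0
  -> [0.4168 0.3243 0.189 ] shift mm [ 79.6  -7.3 129.5]
```

View pics/t3.png

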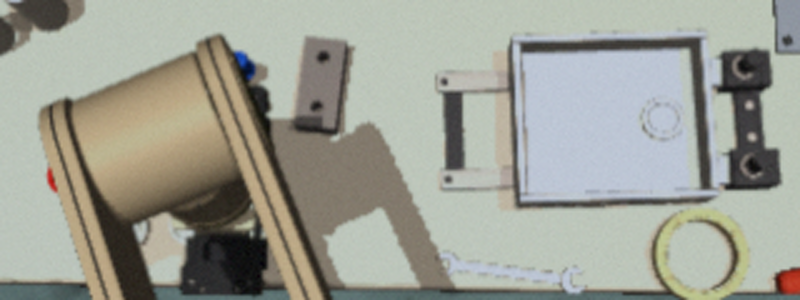

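The first cap lies in the tray at (661,119) and both pins are still in place. On to cap 2.

Request:
drive_tool(
  moves=[80,40,-4,0,0,0,0,80,40,-3,0,0,0,0,80,0,0,40,0,0,0,80,0,0,40,0,0,0,80,0,0,0,0,0,0,80,0,0,0,0,0,0],
)

```text
t: 32.45
tool_pos: [0.4175, 0.3238, 0.2386]
orientation: [-2.217, -2.225, 0.004]
force: [1.1, -0.3, 1.2]
opening: 0.0795
gripper_force: 0.0
```

Run:
```python
from h import *
to((.4168,.3242,.189))
```

```text
t 32.45 tcp [0.4175 0.3238 0.2386] psi 90.21 tilt [-0.0019 -0.0014] F [ 1.1 -0.3  1.2] op 79.5 gf 0.0
  -> [0.4168 0.3242 0.189 ] shift mm [ 0.5 -0.6 49.6]
```

Request:
drive_tool(
  moves=[80,0,-0.5,24,0,0,0,80,0,0,20,0,0,0,80,0,0,5,0,0,0,80,0,0,0,0,0,0,80,0,0,0,0,0,0],
)

```text
t: 32.95
tool_pos: [0.4178, 0.3254, 0.1919]
orientation: [2.215, 2.227, 0.005]
force: [-0.7, -0.3, -0.3]
opening: 0.0801
gripper_force: 0.0
```

Request:
drive_tool(
  moves=[38,0,0,0,0,0,0,38,0,0,0,0,0,0,38,0,0,0,0,0,0,38,0,0,0,0,0,0,38,0,0,0,0,0,0,38,0,0,0,0,0,0,38,0,0,0,0,0,0],
)

```text
t: 33.65
tool_pos: [0.4167, 0.3251, 0.1897]
orientation: [-2.215, -2.228, 0.0]
force: [-1.1, -0.7, 1.0]
opening: 0.0434
gripper_force: 12.0
```

Request:
drive_tool(
  moves=[38,0,0,-10,0,0,0,38,0,0,-20,0,0,0,38,0,0,-30,0,0,0,38,0,0,-30,0,0,0,38,0,0,-10,0,0,0,38,0,0,0,0,0,0],
)

```text
t: 34.25
tool_pos: [0.4174, 0.3255, 0.292]
orientation: [2.214, 2.227, 0.007]
force: [0.8, 0.7, -0.1]
opening: 0.0433
gripper_force: 12.0
```

Run:
```python
from h import *
to((.534,-.135,.29)); c=shot('wrist'); caps(c)
```

```text
t 34.25 tcp [0.4174 0.3255 0.292 ] psi 90.32 tilt [0.0037 0.0023] F [ 0.8  0.7 -0.1] op 43.3 gf 12.0
  -> [ 0.534 -0.135  0.29 ] shift mm [-461.2  114.     1.4]
cap 0.4117 0.393 r 23.0 z 0.0119 px [273.4 133.8] n 2669 hsv [ 49.  15. 198.]
```

Request:
drive_tool(
  moves=[38,-40,10,0,0,0,0,38,-40,10,0,0,0,0,38,-40,10,0,0,0,0,38,-40,10,0,0,0,0,38,-40,10,0,0,0,0,38,-40,10,0,0,0,0,38,-40,10,0,0,0,0,38,-40,10,0,0,0,0],
)

```text
t: 35.1
tool_pos: [0.4978, 0.0039, 0.2875]
orientation: [-2.213, -2.226, 0.003]
force: [1.5, -0.0, 0.1]
opening: 0.0436
gripper_force: 12.0
```

Request:
drive_tool(
  moves=[38,-47,12,0,0,0,0,38,-47,11,0,0,0,0,38,-47,11,0,0,0,0,38,0,0,0,0,0,0,38,0,0,0,0,0,0,38,0,0,0,0,0,0],
)

```text
t: 35.7
tool_pos: [0.5326, -0.1343, 0.288]
orientation: [-2.213, -2.226, 0.001]
force: [0.4, -0.3, 0.0]
opening: 0.0427
gripper_force: 12.0
```

Run:
```python
from h import *
to((.534,-.135,.218))
```

```text
t 35.7 tcp [ 0.5326 -0.1343  0.288 ] psi 90.34 tilt [-0.0027  0.0015] F [ 0.4 -0.3  0. ] op 42.7 gf 12.0
  -> [ 0.534 -0.135  0.218] shift mm [-0.8  1.6 70. ]
```

Request:
drive_tool(
  moves=[38,0,1,30,0,0,0,38,0,0,30,0,0,0,38,0,0,9,0,0,0,38,0,0,0,0,0,0,38,0,0,0,0,0,0],
)

```text
t: 36.2
tool_pos: [0.5347, -0.1347, 0.2217]
orientation: [2.213, 2.228, 0.001]
force: [-0.6, -0.8, -0.3]
opening: 0.0434
gripper_force: 12.0
```

Request:
drive_tool(
  moves=[70,0,0,0,0,0,0,70,0,0,0,0,0,0,70,0,0,0,0,0,0,70,0,0,-20,0,0,0,70,0,0,-40,0,0,0,70,0,0,-40,0,0,0,70,0,0,0,0,0,0,70,40,-9.5,0,0,0,0],
)

```text
t: 37.0
tool_pos: [0.5258, -0.0981, 0.3234]
orientation: [2.215, 2.219, 0.003]
force: [-0.4, 0.9, -1.2]
opening: 0.07
gripper_force: 0.0
```

Request:
drive_tool(
  moves=[80,40,-9.5,0,0,0,0,80,40,-9.5,0,0,0,0,80,40,-9.5,0,0,0,0,80,40,-9.5,0,0,0,0,80,40,-9.5,0,0,0,0,80,40,-9.5,0,0,0,0,80,40,-9.5,0,0,0,0,80,40,-9.5,0,0,0,0],
)

```text
t: 37.8
tool_pos: [0.4461, 0.2257, 0.3207]
orientation: [2.215, 2.227, 0.001]
force: [1.3, 0.4, -1.0]
opening: 0.0804
gripper_force: 0.0
```

Request:
drive_tool(
  moves=[80,40,-9.5,0,0,0,0,80,40,-9.5,0,0,0,0,80,0,0,0,0,0,0,80,0,0,0,0,0,0],
)

```text
t: 38.2
tool_pos: [0.4268, 0.3048, 0.3204]
orientation: [2.212, 2.23, -0.001]
force: [0.5, -1.2, 0.2]
opening: 0.0796
gripper_force: 0.0
```

Run:
```python
from h import *
c=shot('wrist'); caps(c)
to((.4117,.393,.189))
```

```text
cap 0.4115 0.3929 r 23.4 z 0.0119 px [264.9 108.1] n 2296 hsv [ 57.  13. 182.]
t 38.25 tcp [0.4272 0.304  0.3205] psi 90.37 tilt [-0.0002 -0.0006] F [ 0.4 -1.   0.7] op 80.1 gf 0.0
  -> [0.4117 0.393  0.189 ] shift mm [ 89.2 -14.9 131.4]
```

Request:
drive_tool(
  moves=[80,44,-7.5,0,0,0,0,80,45,-7.5,0,0,0,0,80,0,0,40,0,0,0,80,0,0,40,0,0,0,80,0,0,0,0,0,0,80,0,0,0,0,0,0],
)

```text
t: 38.85
tool_pos: [0.4121, 0.3918, 0.2405]
orientation: [-2.217, -2.226, 0.004]
force: [0.7, 0.9, 0.6]
opening: 0.0798
gripper_force: 0.0
```

Run:
```python
from h import *
to((.4116,.393,.189))
```

```text
t 38.85 tcp [0.4121 0.3918 0.2405] psi 90.23 tilt [-0.0018 -0.0016] F [0.7 0.9 0.6] op 79.8 gf 0.0
  -> [0.4116 0.393  0.189 ] shift mm [ 1.3 -0.4 51.5]
```

Request:
drive_tool(
  moves=[80,0,0,25,0,0,0,80,0,0,21,0,0,0,80,0,0,5,0,0,0,80,0,0,0,0,0,0,80,0,0,0,0,0,0],
)

```text
t: 39.35
tool_pos: [0.4129, 0.3934, 0.1921]
orientation: [2.216, 2.227, 0.005]
force: [0.6, 0.7, 0.1]
opening: 0.08
gripper_force: 0.0
```

Request:
drive_tool(
  moves=[38,0,0,0,0,0,0,38,0,0,0,0,0,0,38,0,0,0,0,0,0,38,0,0,0,0,0,0,38,0,0,0,0,0,0,38,0,0,0,0,0,0,38,0,0,0,0,0,0],
)

```text
t: 40.05
tool_pos: [0.4117, 0.3931, 0.1898]
orientation: [-2.215, -2.228, 0.0]
force: [-1.5, -0.9, 1.4]
opening: 0.0433
gripper_force: 12.0
```

Request:
drive_tool(
  moves=[38,0,0,-10,0,0,0,38,0,0,-20,0,0,0,38,0,0,-30,0,0,0,38,0,0,-30,0,0,0,38,0,0,-10,0,0,0,38,0,0,0,0,0,0],
)

```text
t: 40.65
tool_pos: [0.4125, 0.3936, 0.2921]
orientation: [2.215, 2.227, 0.007]
force: [-0.2, -0.8, -1.4]
opening: 0.0432
gripper_force: 12.0
```

Run:
```python
from h import *
to((.531,-.075,.29)); c=shot('wrist'); caps(c)
```

```text
t 40.65 tcp [0.4125 0.3936 0.2921] psi 90.32 tilt [0.0035 0.0028] F [-0.2 -0.8 -1.4] op 43.2 gf 12.0
  -> [ 0.531 -0.075  0.29 ] shift mm [-469.2  115.8    1.2]
cap 0.6158 0.5512 r 14.9 z 0.0114 px [545.2  20.2] n 360 hsv [24. 49. 67.]
```

Request:
drive_tool(
  moves=[38,-40,10,0,0,0,0,38,-40,10,0,0,0,0,38,-40,10,0,0,0,0,38,-40,10,0,0,0,0,38,-40,10,0,0,0,0,38,-40,10,0,0,0,0,38,-40,10,0,0,0,0,38,-40,10,0,0,0,0],
)

```text
t: 41.5
tool_pos: [0.4928, 0.0718, 0.2874]
orientation: [-2.213, -2.226, 0.004]
force: [-0.1, 0.0, -0.1]
opening: 0.0435
gripper_force: 12.0
```

Request:
drive_tool(
  moves=[38,-49,12,0,0,0,0,38,-49,12,0,0,0,0,38,-49,12,0,0,0,0,38,0,0,0,0,0,0,38,0,0,0,0,0,0,38,0,0,0,0,0,0],
)

```text
t: 42.1
tool_pos: [0.5294, -0.0713, 0.288]
orientation: [-2.213, -2.226, 0.002]
force: [0.9, 0.5, -0.5]
opening: 0.044
gripper_force: 12.0
```

Run:
```python
from h import *
to((.531,-.075,.218))
```

```text
t 42.1 tcp [ 0.5294 -0.0713  0.288 ] psi 90.34 tilt [-0.0028  0.0011] F [ 0.9  0.5 -0.5] op 44.0 gf 12.0
  -> [ 0.531 -0.075  0.218] shift mm [-3.8  1.8 70. ]
```

Request:
drive_tool(
  moves=[38,-3,1,30,0,0,0,38,0,0,30,0,0,0,38,0,0,9,0,0,0,38,0,0,0,0,0,0,38,0,0,0,0,0,0],
)

```text
t: 42.6
tool_pos: [0.5315, -0.0743, 0.2216]
orientation: [2.213, 2.229, 0.001]
force: [-0.6, -0.3, 0.3]
opening: 0.0434
gripper_force: 12.0
```

Request:
drive_tool(
  moves=[70,0,0,0,0,0,0,70,0,0,0,0,0,0,70,0,0,0,0,0,0,70,0,0,-20,0,0,0,70,0,0,-40,0,0,0,70,0,0,-40,0,0,0,70,0,0,-40,0,0,0,70,30,0,-20,0,0,0],
)

```text
t: 43.4
tool_pos: [0.5317, -0.0471, 0.3858]
orientation: [2.215, 2.22, 0.004]
force: [1.2, 1.4, 1.0]
opening: 0.07
gripper_force: 0.0
```

Request:
drive_tool(
  moves=[80,40,0,0,0,0,0,80,40,0,0,0,0,0,80,40,0,0,0,0,0,80,40,0,0,0,0,0,80,0,0,0,0,0,0,80,0,0,0,0,0,0],
)

```text
t: 44.0
tool_pos: [0.5299, 0.1157, 0.381]
orientation: [2.212, 2.23, 0.0]
force: [-0.3, -1.2, 0.1]
opening: 0.0798
gripper_force: 0.0
```

Run:
```python
from h import *
to(); c=shot('top'); cv2.imwrite('pics/t4.png',cv2.resize(c['color'][155:275,120:440,::-1],None,fx=2.5,fy=2.5,interpolation=cv2.INTER_CUBIC))
W=cloud(c)
for r in((.56,.63),(.45,.52)):
    m=(W[...,2]>.05)&(W[...,1]<-.25)&(W[...,1]>-.33)&(W[...,0]<r[1])&(W[...,0]>r[0])
    print(m.sum(),W[m].min(0).round(3),W[m].max(0).round(3))
```

```text
t 44.0 tcp [0.5299 0.1157 0.381 ] psi 90.45 tilt [ 0.0004 -0.0002] F [-0.3 -1.2  0.1] op 79.8 gf 0.0
82 [ 0.582 -0.291  0.05 ] [ 0.6   -0.271  0.094]
82 [ 0.472 -0.295  0.05 ] [ 0.493 -0.276  0.093]
```

View pics/t4.png

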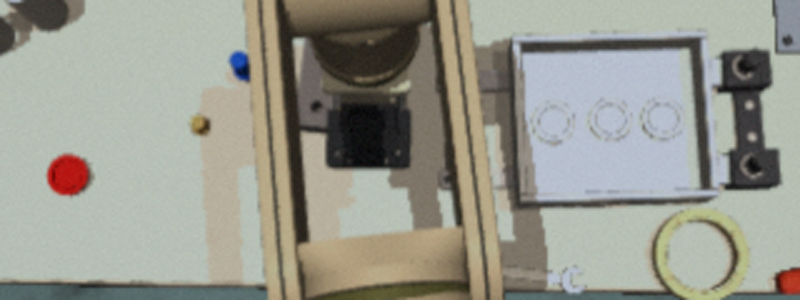

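The picture shows all three caps flat in the tray at (553,123), (609,118) and (661,118). Both pins are home, the die and the red and blue decoys are untouched, and no caps are left on the table.

```bash
python3 -c "
from plant import robot
print(robot.close_job())"
```

```text
the job is handed in; nothing more can be done
None
```

The job is handed in at about 44 s of robot time: the tray is docked, both pins are fully home, all three white caps are in the tray, and the die and the red and blue decoys were left alone; no verdict came back.

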